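# Spent block battery into the collection box

### The job

The spent block battery from the smoke alarm has been left lying on the front ledge of the battery collection box. Push the box's sprung flap open with one fingertip and, keeping the flap open with that finger, push the battery off the ledge into the box with the other finger, without lifting it; then draw back and let the flap close. Leave the spare battery, the smoke alarm and the screwdriver on the bench where they are.

Things in the scene. Friction and masses are not known exactly. Their poses are not given: they have to be found in the camera images.
- collector: Fixed battery collection box: clear tub 244 (x) x 220 (y) x 130 mm high, white lid. Origin: centre of its underside, on the bench; x points from its front (robot side) to its back, z up. The lid's front part is a flat, rimless ledge 130 mm above the bench from x = -122 to -22 mm; behind it the intake hole with flap and hood. Inside: one layer of old cells on the floor.
- ledge_edge (a point): Middle of the straight edge (along the box's y) where the ledge ends and the intake hole begins: box x = -22 mm, 130 mm above the bench. The hole is 180 mm wide (y = -90 to 90 mm) between the hood's two side cheeks, 20 mm thick, which rise from this edge along the shut flap to 190 mm above the bench.
- hinge (a point): Middle of the flap's hinge pin (8 mm thick, along the box's y): box x = 57 mm, 186 mm above the bench. The hood's top, 190 mm above the bench, is flat from x = 53 to 79 mm, then slopes down to the back of the box.
- flap (a joint): Grey intake flap, rad: 0 shut to 1.05 wide open. Plate 176 wide x 95 x 4 mm, hung on the pin by its upper rear edge; shut, it slopes 36 degrees down to the front, its free edge meeting the ledge. Swings only inwards (free edge down and back). A spring shuts it: 0.1 N m + 0.08 per rad (2-4 N at a fingertip halfway along); a battery's weight does not open it. At 0.5 rad the battery drops past it.
- flap_lip (a point): Middle of the flap's free lower edge (moves with the flap).
- battery: The spent block battery (9 V type), dark, lying flat on the ledge: 26.5 (x) x 48.5 (y, with the two snap terminals at its +y end) x 17.5 mm high, about 46 g, loose. Origin: centre of its underside. It lies with its long side roughly along the ledge's edge, between the ledge's front and the flap, up to 35 mm to either side of the middle.
- battery_center (a point): Centre of the spent battery.
- spare: Spare block battery of the same kind, standing upright on the bench beside the box, terminals up: 26.5 x 17.5 x 48.5 mm high. Origin: centre of its underside. To be left alone.
- alarm: Round white smoke alarm lying on the bench beside the box, 108 mm across, 36 mm high. Origin: centre of its underside. To be left alone.
- screwdriver: Screwdriver with a red handle lying on the bench beside the box, along its own x axis. Origin on its underside. To be left alone.
Mind the look-alikes: they are no part of the job. What is shaped like the battery but turquoise is not meant.

How it is judged:
By the outcome, as a careful person would: the job done as asked, in the order asked, and still so for the second after the job is handed in, with the robot touching nothing.
It also fails if it takes over 35 s, if anything falls off the work surface, if the arm or the gripper's body presses on something with over 40 N, if the wrist force passes 120 N, or if a joint passes its speed limit or range.

### The arm

A 6-joint arm with a two-finger parallel gripper is mounted at the origin on the work surface. World frame = base frame: x ahead of the robot, y to its left, z up, the work surface at z = 0. Lengths are in m, angles in rad, forces in N, time in s.
With the tool pointing down it reaches from about 0.325 to 1 m from the base axis. Payload 5.1 kg.
Tool frame: the origin (TCP) lies midway between the tips of the shut fingers; the grasp point (between the pads) lies 19 mm behind it (bot.hold_point_z is the distance from the TCP to the grasp point, in m); z points along the fingers, y is the direction in which the jaws open and shut (so a half turn about z gives the same grasp; the last joint's range is limited). The gripper opens to 85 mm and grips with 20 to 120 N. Pads are 22 mm wide; open, the fingers measure 114 mm over their backs; the gripper's body (76 mm by 85 mm) begins 54 mm behind the grasp point. The pads swing forward as they close: fully open they stand 13 mm farther back than shut.
Start: joints at [-1.259, 0.124, 1.65, -0, 1.367, -0.083], TCP at [0.25, -0.6, 0.231] pointing down, gripper open.
Joint ranges: [-2.61, 2.61], [-1.02, 2.33], [0.03, 2.71], [-1.35, 4.49], [0.32, 2.68], [-2.91, 2.91]. Speed limits (rad/s): [2.57, 2.57, 3.14, 3.14, 3.14, 3.14].

### API

Orientations are given as a 3x3 rotation matrix whose columns are the frame's x, y, z axes.
In Python, from workcell import bot, imaging, order gives the robot as it stands. The module is installed in compiled form; this text tells all that it offers.
- The arm moves only by the tool servo_tool, never from a script. Its argument "increments" is a list of rows, each an object with "dp": the shift along the tool's x, y, z in m, a list of three; "angular": the turn, a rotation vector about the tool's x, y, z in degrees, a list of three; "grip": the closure, from 0 (fully open) to 1 (shut). A call has 1 to 10 rows; each row shifts and turns the pose as measured when the row begins, along the tool's axes as they then stand; what a row does not reach is not made up. A row lasts 1/8 s, in which the tool goes at most 62.5 mm and 10.7 degrees, less where a joint would pass 70% of its speed; a pose out of reach is approached as far as the arm can. A call with a gripper value outside its range is refused whole. The fingers move at their own pace and stop on an object; "newtons" is the grip in N (left out, the last holds). Time passes only in rows, so rows that do not move let the fingers close. It gives the time, the measured TCP pose, the force and the opening at its end, in the units of the state.
- bot.sense(): the state, without advancing time (a new reading comes with each control period).
- imaging.capture(name): name is "side" or "top" or "wrist"; returns a dict with "color" (420x560x3 uint8, red, green, blue), "camera_matrix" (3x3 intrinsics, pixels), "R" (3x3) and "t" (3): a world point X has camera coordinates R X + t; the wrist camera has in their place "hand_eye" (4x4, takes a point from camera to tool coordinates, whose origin is the TCP and whose axes are the flange's). Camera axes: x right, y down, z forward; pixel columns grow to the right and rows downward; lengths in m; the calibration is good to about 2 mm. A picture is of the moment at which its call begins: read the wrist's pose just before it. There is no depth.
- order.close_job(): hands the job in, once; it reports no verdict.
The state is a dict: "time_s": time; "q": joint angles; "joint_velocities": joint speeds; "tau": joint torques, N m; "tool_pos": TCP position; "tool_rot": TCP orientation; "force": force on the tool from outside, world axes, zero at the start; "moment": the same for the moment, N m; "opening": finger opening in m.
Only numpy, scipy, OpenCV 4.12 (cv2) and the standard library are available. Lean on these libraries where they do the work, as an engineer would, in place of code of your own. Each camera call takes 0.05 s, during which the arm holds its last target.

## Working session

There is one attempt and no reset: what is moved stays moved. The work goes in short steps, Python scripts to look and compute and a tool call to move; the robot and the scene stay as the last step left them, time stands still between calls to the robot, and variables do not carry over. Pictures are saved under pics/ and viewed, and the job is handed in when it is done.

Besides the shell and the picture viewer there is one more tool, called in YAML: its name, and indented under it one key for each argument. servo_tool: Moves the arm, as the interface text tells. Its arguments: {"type":"object","properties":{"increments":{"type":"array","items":{"type":"object","properties":{"dp":{"type":"array","items":{"type":"number"}},"angular":{"type":"array","items":{"type":"number"}},"grip":{"type":"number"}}}},"newtons":{"type":"number"}},"required":["increments"]}

```bash
mkdir -p pics; python3 - <<'E'
from workcell import bot, imaging, order
import cv2,numpy as np
s=bot.sense(); print(s['time_s'],s['tool_pos'],np.round(s['tool_rot'],3).tolist(),s['opening'],bot.hold_point_z)
for n in ['side','top','wrist']:
    c=imaging.capture(n); cv2.imwrite(f'pics/{n}0.png',c['color'][:,:,::-1])
    print(n,np.round(c['camera_matrix'],1).tolist(),{k:np.round(c[k],4).tolist() for k in c if k in('R','t','hand_eye')})
E
```

```text
0.0 [ 0.24977793 -0.59941685  0.23003193] [[0.923, 0.385, -0.001], [0.385, -0.923, 0.002], [0.0, -0.002, -1.0]] 0.08521453157133946 0.0187
side [[520.5, 0.0, 278.0], [0.0, 520.5, 209.0], [0.0, 0.0, 1.0]] {'R': [[0.9893, -0.1456, 0.0002], [-0.1134, -0.7715, -0.626], [0.0913, 0.6193, -0.7798]], 't': [-0.5031, 0.1919, 1.2459]}
top [[481.2, 0.0, 276.4], [0.0, 481.2, 206.8], [0.0, 0.0, 1.0]] {'R': [[-0.0025, -1.0, 0.0036], [-0.9942, 0.0021, -0.1079], [0.1079, -0.0039, -0.9942]], 't': [0.0805, 0.5507, 1.0301]}
wrist [[311.0, 0.0, 278.5], [0.0, 311.0, 206.2], [0.0, 0.0, 1.0]] {'hand_eye': [[0.0001, -0.9471, -0.3211, 0.0826], [1.0, 0.0001, -0.0002, -0.0004], [0.0002, -0.3211, 0.9471, -0.1427], [0.0, 0.0, 0.0, 1.0]]}
```

View pics/side0.png

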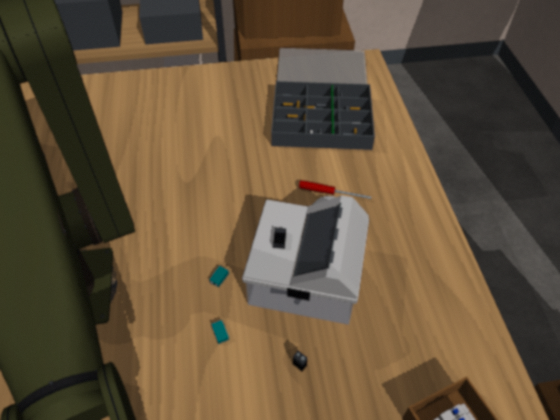

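View pics/top0.png

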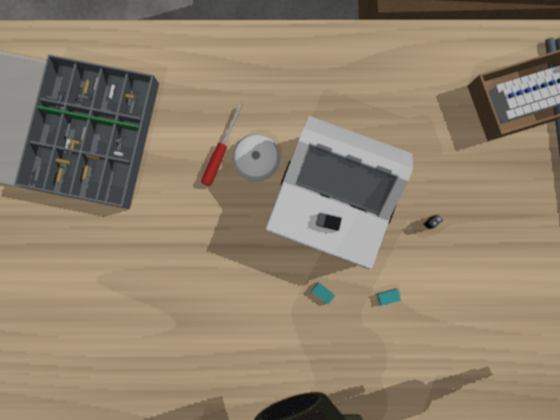

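Top view: box around (342,192), battery at (329,222) on its ledge. The spare is at (433,222), the alarm at (257,157), the screwdriver at (220,150), and there are turquoise decoys. I'll enlarge the box.

```bash
python3 - <<'E'
import cv2
a=cv2.imread('pics/top0.png')[105:280,250:450]; cv2.imwrite('pics/top0c.png',cv2.resize(a,None,fx=3.4,fy=3.4,interpolation=cv2.INTER_CUBIC))
a=cv2.imread('pics/side0.png')[180:330,235:385]; cv2.imwrite('pics/side0c.png',cv2.resize(a,None,fx=4,fy=4,interpolation=cv2.INTER_CUBIC))
E
```

```text
(no output)
```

View pics/top0c.png

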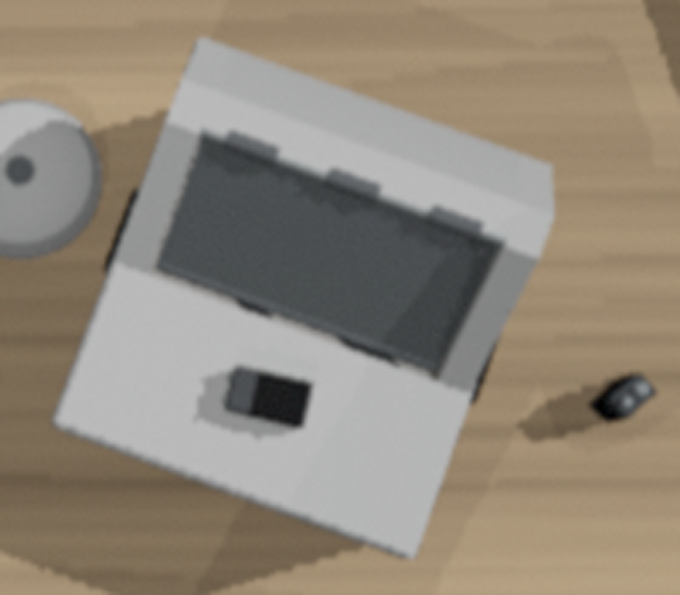

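View pics/side0c.png

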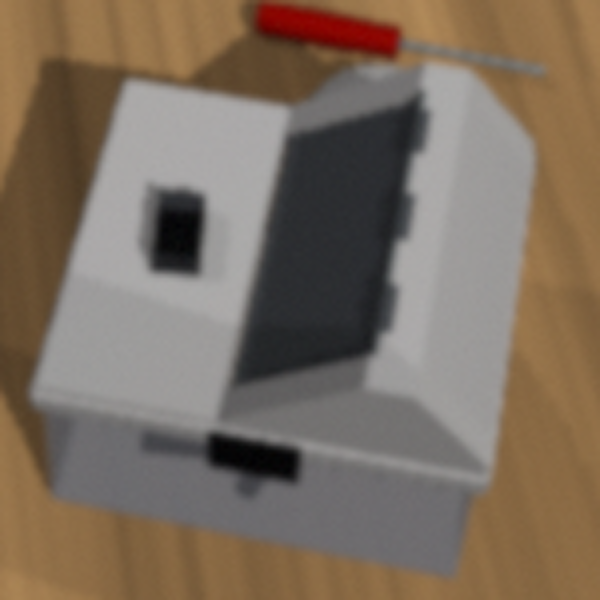

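```bash
cat > h.py <<'E'
import numpy as np
TK=np.array([[481.2,0,276.4],[0,481.2,206.8],[0,0,1]]);TR=np.array([[-0.0025,-1.0,0.0036],[-0.9942,0.0021,-0.1079],[0.1079,-0.0039,-0.9942]]);Tt=np.array([0.0805,0.5507,1.0301])
SK=np.array([[520.5,0,278],[0,520.5,209],[0,0,1]]);SR=np.array([[0.9893,-0.1456,0.0002],[-0.1134,-0.7715,-0.626],[0.0913,0.6193,-0.7798]]);St=np.array([-0.5031,0.1919,1.2459])
def ray(K,R,t,uv,z):
    d=R.T@np.linalg.inv(K)@np.array([uv[0],uv[1],1.]); c=-R.T@t
    return c+d*(z-c[2])/d[2]
top=lambda uv,z:ray(TK,TR,Tt,uv,z); side=lambda uv,z:ray(SK,SR,St,uv,z)
tc=lambda p:((p[0]+.5)/3.4-.5+250,(p[1]+.5)/3.4-.5+105)
sc=lambda p:((p[0]+.5)/4-.5+235,(p[1]+.5)/4-.5+180)
E
python3 - <<'E'
from h import *
r=lambda a:np.round(a,4)
FL,FR=top(tc((55,424)),.13),top(tc((414,556)),.13)
EL,ER=top(tc((118,264)),.13),top(tc((470,388)),.13)
print('top',r([FL,FR,EL,ER]),np.linalg.norm(FL-FR),np.linalg.norm(FL-EL))
fl,fr=side(sc((126,79)),.13),side(sc((33,400)),.13)
el,er=side(sc((290,103)),.13),side(sc((218,419)),.13)
print('side',r([fl,fr,el,er]),np.linalg.norm(fl-fr),np.linalg.norm(fl-el))
for a,b in((FL,FR),(EL,ER),(fl,fr),(el,er)):
    d=a-b; print('yaw deg',np.degrees(np.arctan2(-d[0],d[1])))
# battery mask in top
import cv2
for n,f,K in(('top',top,tc),('side',side,sc)):
    im=cv2.imread(f'pics/{n}0.png'); g=im.max(2)
    c=(329,222) if n=='top' else (279,238)
    m=np.zeros_like(g); y0,x0=c[1]-16,c[0]-18; m[y0:c[1]+16,x0:c[0]+18]=(g[y0:c[1]+16,x0:c[0]+18]<95)
    nn,l,st,ce=cv2.connectedComponentsWithStats(m)
    k=1+np.argmax(st[1:,4]); cnt=cv2.findContours((l==k).astype('uint8'),0,1)[0][0]
    rect=cv2.minAreaRect(cnt); bp=cv2.boxPoints(rect)
    print(n,st[k],ce[k],rect); W=np.array([f(p,.1475) for p in bp]); print(r(W),r(W.mean(0)),r(f(ce[k],.14)))
E
```

```text
top [[ 0.4951  0.1007  0.13  ]
 [ 0.4182 -0.1069  0.13  ]
 [ 0.5894  0.0636  0.13  ]
 [ 0.5156 -0.142   0.13  ]] 0.22141986169837816 0.10133794875283295
side [[ 0.4944  0.1006  0.13  ]
 [ 0.4159 -0.1135  0.13  ]
 [ 0.5886  0.0679  0.13  ]
 [ 0.5118 -0.1394  0.13  ]] 0.2280002357408664 0.09971115429165499
yaw deg -20.320259909720505
yaw deg -19.736345514627878
yaw deg -20.13686424205065
yaw deg -20.32495287920424
top [316 214  25  17 303] [328.42244224 221.51485149] ((328.26123046875, 221.3679656982422), (23.16053009033203, 13.34166431427002), 12.994616508483887)
[[ 0.5018  0.0036  0.1475]
 [ 0.5272 -0.0025  0.1475]
 [ 0.5169 -0.0465  0.1475]
 [ 0.4915 -0.0402  0.1475]] [ 0.5093 -0.0214  0.1475] [ 0.5096 -0.0225  0.14  ]
side [272 228  14  21 254] [278.73228346 237.67322835] ((278.7384948730469, 237.59231567382812), (13.02364730834961, 19.845556259155273), 7.125016689300537)
[[ 0.4857 -0.0496  0.1475]
 [ 0.4986  0.0031  0.1475]
 [ 0.5269 -0.0057  0.1475]
 [ 0.5132 -0.058   0.1475]] [ 0.5061 -0.0275  0.1475] [ 0.5068 -0.0228  0.14  ]
```

Ledge corners agree in both views: width 221–228 mm (220 expected), depth 100 mm, box yaw about -20.1°, edge midpoint ≈ (0.551, -0.038). The battery is at ≈ (0.508, -0.0226), which is 46 mm in front of the edge and on the middle line, yawed about +6.5° to the box. I'll line the jaws up along box x, so the leading finger takes the flap and the trailing one goes behind the battery.

servo_tool:
  increments:
    - {"dp": [0.042, -0.037, -0.003]}
    - {"dp": [0.042, -0.037, -0.003]}
    - {"dp": [0.042, -0.037, -0.003]}
    - {"dp": [0.042, -0.037, -0.003]}
    - {"dp": [0.042, -0.037, -0.003]}
    - {"dp": [0.042, -0.037, -0.003]}
    - {"dp": [0.042, -0.037, -0.003]}
    - {"dp": [0.042, -0.037, -0.003]}
    - {"dp": [0.042, -0.037, -0.003]}
    - {"dp": [0.042, -0.037, -0.003]}

```text
invalid input
```

servo_tool:
  increments:
    - {"angular": [0, 0, -9.5], "grip": 0}
    - {"angular": [0, 0, -9.5]}
    - {"angular": [0, 0, -9.5]}
    - {"angular": [0, 0, -9.5]}
    - {"angular": [0, 0, -9.5]}
    - {"dp": [0, 0, 0]}

```text
invalid input
```

```bash
cat > m.py <<'E'
from h import *
from workcell import bot
E=np.array([.5514,-.0375,.13]);yaw=np.radians(-20.1)
B=np.array([[np.cos(yaw),-np.sin(yaw),0],[np.sin(yaw),np.cos(yaw),0],[0,0,1]])
def st():
    s=bot.sense();p=np.array(s['tool_pos']);R=np.array(s['tool_rot'])
    print('t',s['time_s'],'pos',p.round(4),'edge-frame mm',(B.T@(p-E)*1000).round(1),'F box',(B.T@np.array(s['force'])).round(1),'open',round(s['opening']*1000,1))
    print('tool in box',(B.T@R).round(3).tolist())
    return s,p,R
def goto(e,y,z):
    s,p,R=st(); tgt=E+B@np.array([e,y,0]);tgt[2]=z
    print('dp tool',(R.T@(tgt-p)).round(4), 'rotvec deg', end=' ')
    import scipy.spatial.transform as T
    Rd=B@np.array([[0,1,0],[1,0,0],[0,0,-1.]])
    print(T.Rotation.from_matrix(R.T@Rd).as_rotvec(degrees=True).round(2))
E
python3 -c "
from m import *
goto(-.0255,-.001,.25)
from workcell import imaging;import cv2
for n in('wrist','side'):cv2.imwrite(f'pics/{n}1.png',imaging.capture(n)['color'][:,:,::-1])"
```

```text
t 0.15 pos [ 0.2498 -0.5996  0.2303] edge-frame mm [ -90.  -631.5  100.3] F box [-0.8  0.5 -0.7] open 85.2
tool in box [[0.735, 0.678, -0.001], [0.678, -0.735, 0.001], [0.0, -0.002, -1.0]]
dp tool [ 0.4752 -0.4194 -0.0189] rotvec deg [-8.000e-02 -4.000e-02 -4.728e+01]
```

View pics/wrist1.png

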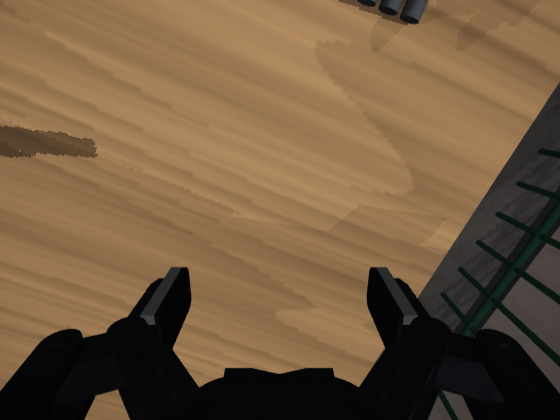

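```bash
python3 - <<'E'
import numpy as np
H=np.array([[0.0001,-0.9471,-0.3211,0.0826],[1,0.0001,-0.0002,-0.0004],[0.0002,-0.3211,0.9471,-0.1427]])
for uv in [(178,268),(190,268),(135,318),(105,330),(80,332),(45,335),(0,400),(140,345),(225,370),(190,300)]:
    d=H[:,:3]@np.array([(uv[0]-278.5)/311,(uv[1]-206.2)/311,1])
    for x in(.011,0):
        k=(x-H[0,3])/d[0]; print(uv,x,((H[:,3]+k*d)*1000).round(1))
E
python3 -c "
import cv2
a=cv2.imread('pics/wrist1.png')[230:420,:300]
a=cv2.convertScaleAbs(a,alpha=3,beta=10)
cv2.imwrite('pics/w1c.png',cv2.resize(a,None,fx=2.6,fy=2.6,interpolation=cv2.INTER_CUBIC))"
```

```text
(178, 268) 0.011 [ 11.  -45.9 -18.5]
(178, 268) 0 [  0.  -52.8   0.5]
(190, 268) 0.011 [ 11.  -40.4 -18.5]
(190, 268) 0 [  0.  -46.6   0.5]
(135, 318) 0.011 [ 11.  -50.4 -52.7]
(135, 318) 0 [  0.  -58.  -38.9]
(105, 330) 0.011 [ 11.  -57.6 -58.7]
(105, 330) 0 [  0.  -66.4 -45.8]
(80, 332) 0.011 [ 11.  -65.3 -59.6]
(80, 332) 0 [  0.  -75.3 -46.9]
(45, 335) 0.011 [ 11.  -75.8 -61. ]
(45, 335) 0 [  0.  -87.3 -48.5]
(0, 400) 0.011 [ 11.  -70.8 -84. ]
(0, 400) 0 [  0.  -81.6 -75. ]
(140, 345) 0.011 [ 11.  -43.3 -65.3]
(140, 345) 0 [  0.  -49.9 -53.5]
(225, 370) 0.011 [ 11.  -15.4 -74.8]
(225, 370) 0 [  0.  -17.7 -64.3]
(190, 300) 0.011 [ 11.  -34.  -42.4]
(190, 300) 0 [  0.  -39.2 -27. ]
```

View pics/w1c.png

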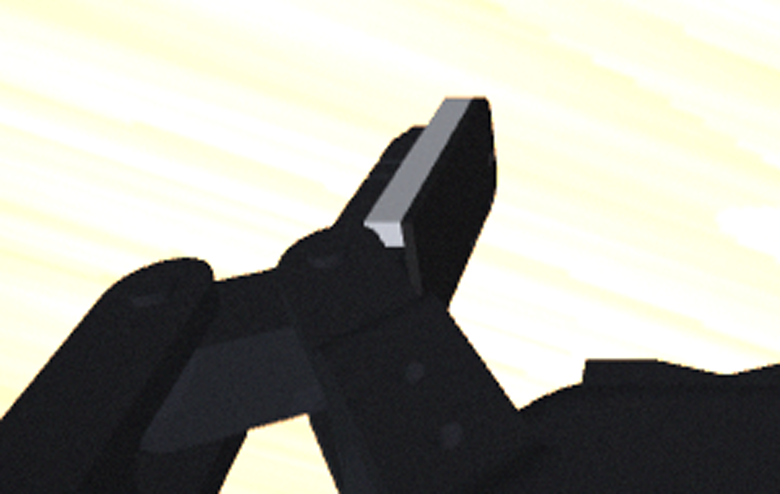

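The fields probably all have to be present in every row. The wrist view also shows the knuckle links sticking out about 20 mm beyond the finger backs, some 60 mm behind the TCP. So the leading finger must stop before that knuckle reaches the hood.

servo_tool:
  increments:
    - {"dp": [0.042, -0.037, -0.003], "angular": [0, 0, 0], "grip": 0}
    - {"dp": [0.042, -0.037, -0.003], "angular": [0, 0, 0], "grip": 0}
    - {"dp": [0.042, -0.037, -0.003], "angular": [0, 0, 0], "grip": 0}
    - {"dp": [0.042, -0.037, -0.003], "angular": [0, 0, 0], "grip": 0}
    - {"dp": [0.042, -0.037, -0.003], "angular": [0, 0, 0], "grip": 0}
    - {"dp": [0.042, -0.037, -0.003], "angular": [0, 0, 0], "grip": 0}
    - {"dp": [0.042, -0.037, -0.003], "angular": [0, 0, 0], "grip": 0}
    - {"dp": [0.042, -0.037, -0.003], "angular": [0, 0, 0], "grip": 0}

```text
time_s: 1.25
tool_pos: [0.4503, -0.1884, 0.2548]
tool_rot: [[0.926, 0.377, 0.002], [0.377, -0.926, 0.002], [0.002, -0.001, -1.0]]
force: [1.3, -0.3, -0.1]
opening: 0.0853
```

servo_tool:
  increments:
    - {"dp": [0, 0, 0], "angular": [0, 0, -9.5], "grip": 0}
    - {"dp": [0, 0, 0], "angular": [0, 0, -9.5], "grip": 0}
    - {"dp": [0, 0, 0], "angular": [0, 0, -9.5], "grip": 0}
    - {"dp": [0, 0, 0], "angular": [0, 0, -9.5], "grip": 0}
    - {"dp": [0, 0, 0], "angular": [0, 0, -9.5], "grip": 0}
    - {"dp": [0, 0, 0], "angular": [0, 0, 0], "grip": 0}

```text
time_s: 2.0
tool_pos: [0.4518, -0.1832, 0.2551]
tool_rot: [[0.315, 0.949, 0.003], [0.949, -0.315, 0.002], [0.002, 0.002, -1.0]]
force: [-0.2, 0.5, 0.2]
opening: 0.0857
```

```bash
python3 -c "
from m import *
goto(-.0255,-.001,.25)"
```

```text
t 2.0 pos [ 0.4518 -0.1832  0.2551] edge-frame mm [ -43.5 -171.   125.1] F box [-0.4  0.3  0.2] open 85.7
tool in box [[-0.03, 1.0, 0.002], [1.0, 0.03, 0.002], [0.002, 0.002, -1.0]]
dp tool [0.1694 0.0232 0.0055] rotvec deg [ 0.11 -0.14  1.74]
```

servo_tool:
  increments:
    - {"dp": [0.043, 0.006, 0.001], "angular": [0, 0, 1.2], "grip": 0}
    - {"dp": [0.043, 0.006, 0.001], "angular": [0, 0, 0.5], "grip": 0}
    - {"dp": [0.043, 0.006, 0.001], "angular": [0, 0, 0], "grip": 0}
    - {"dp": [0.043, 0.006, 0.001], "angular": [0, 0, 0], "grip": 0}
    - {"dp": [0, 0, 0], "angular": [0, 0, 0], "grip": 0}

```text
time_s: 2.62
tool_pos: [0.535, -0.026, 0.2515]
tool_rot: [[0.361, 0.932, 0.004], [0.932, -0.361, 0.001], [0.002, 0.003, -1.0]]
force: [-0.2, 0.3, -0.2]
opening: 0.0856
```

```bash
python3 -c "
from m import *
goto(-.0255,-.001,.21)
from workcell import imaging;import cv2
for n in('wrist','side'):cv2.imwrite(f'pics/{n}2.png',imaging.capture(n)['color'][:,:,::-1])
a=cv2.imread('pics/side2.png')[150:340,170:430]
cv2.imwrite('pics/side2c.png',cv2.resize(cv2.convertScaleAbs(a,alpha=1.5,beta=15),None,fx=3,fy=3,interpolation=cv2.INTER_CUBIC))"
```

```text
t 2.625 pos [ 0.535  -0.026   0.2515] edge-frame mm [-19.4   5.1 121.5] F box [-0.3  0.2 -0.2] open 85.6
tool in box [[0.019, 1.0, 0.003], [1.0, -0.019, 0.002], [0.002, 0.003, -1.0]]
dp tool [-0.0063 -0.0061  0.0415] rotvec deg [ 0.18 -0.12 -1.09]
```

View pics/wrist2.png

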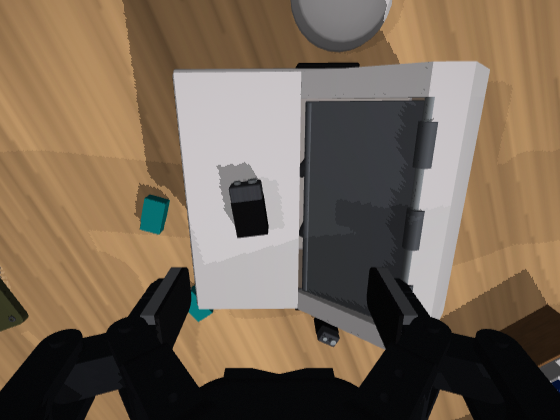

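View pics/side2c.png

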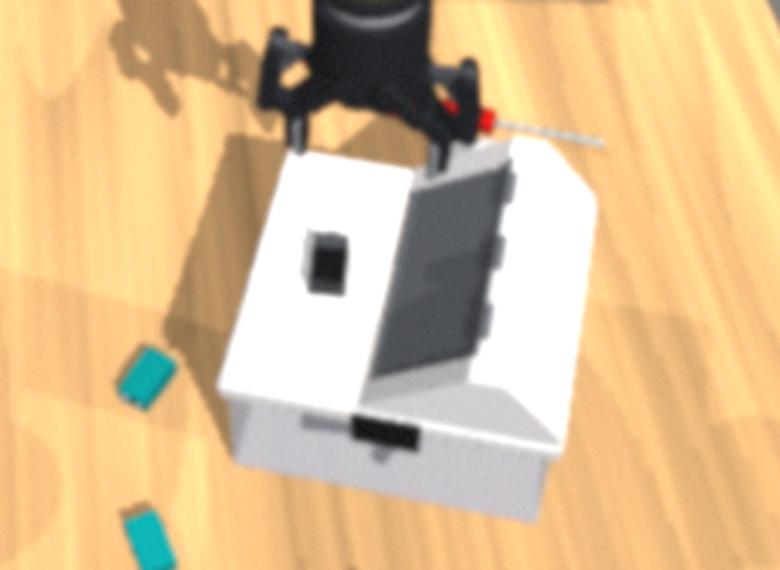

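The wrist image shows the battery at about (249,208) and the ledge/flap edge running from (301,70) to (298,308). I'll use it to refine the positions.

```bash
python3 - <<'E'
from m import *
import cv2
H=np.array([[0.0001,-0.9471,-0.3211,0.0826],[1,0.0001,-0.0002,-0.0004],[0.0002,-0.3211,0.9471,-0.1427]])
s,p,R=st()
def w(uv,z):
    d=R@(H[:,:3]@np.array([(uv[0]-278.5)/311,(uv[1]-206.2)/311,1])); c=p+R@H[:,3]
    return B.T@(c+d*(z-c[2])/d[2]-E)*1000
for n,uv,z in [('frontL',(176,71),.13),('frontR',(198,309),.13),('edgeL',(302,71),.13),('edgeR',(297,308),.13),('pin~',(420,140),.188),('pin',(409,230),.188)]: print(n,w(uv,z).round(1))
g=cv2.imread('pics/wrist2.png').max(2); m=np.zeros_like(g); m[165:250,215:285]=g[165:250,215:285]<80
n,l,S,c=cv2.connectedComponentsWithStats(m);k=1+np.argmax(S[1:,4]);r=cv2.minAreaRect(cv2.findContours((l==k).astype('uint8'),0,1)[0][0])
print(S[k],r)
for q in cv2.boxPoints(r): print(q,w(q,.1475).round(1),w(q,.13).round(1))
E
python3 -c "
import cv2
a=cv2.imread('pics/wrist2.png')[50:320,160:500]
cv2.imwrite('pics/w2c.png',cv2.resize(cv2.convertScaleAbs(a,alpha=1.5,beta=15),None,fx=2.2,fy=2.2,interpolation=cv2.INTER_CUBIC))"
```

```text
t 2.725 pos [ 0.5342 -0.0279  0.2516] edge-frame mm [-19.4   3.1 121.6] F box [ 0.6 -0.3  0.4] open 85.7
tool in box [[0.02, 1.0, 0.003], [1.0, -0.02, 0.001], [0.001, 0.003, -1.0]]
frontL [-97.4 109.5   0. ]
frontR [-103.  -111.4    0. ]
edgeL [  1.1 107.5   0. ]
edgeR [  -3.2 -112.5    0. ]
pin~ [74.1 59.6 58. ]
pin [74.2 -4.2 58. ]
[ 229  178   39   60 1811] ((248.13584899902344, 207.6329345703125), (56.64130401611328, 33.680667877197266), 81.25383758544922)
[227.18497 182.2023 ] [-61.   23.7  17.5] [-64.   19.4   0. ]
[260.474  177.0809] [-33.7  27.4  17.5] [-34.7  23.3   0. ]
[269.08673 233.06357] [-28.2 -22.1  17.5] [-28.8 -29.7   0. ]
[235.7977  238.18497] [-57.2 -26.3  17.5] [-59.9 -34.2   0. ]
```

View pics/w2c.png

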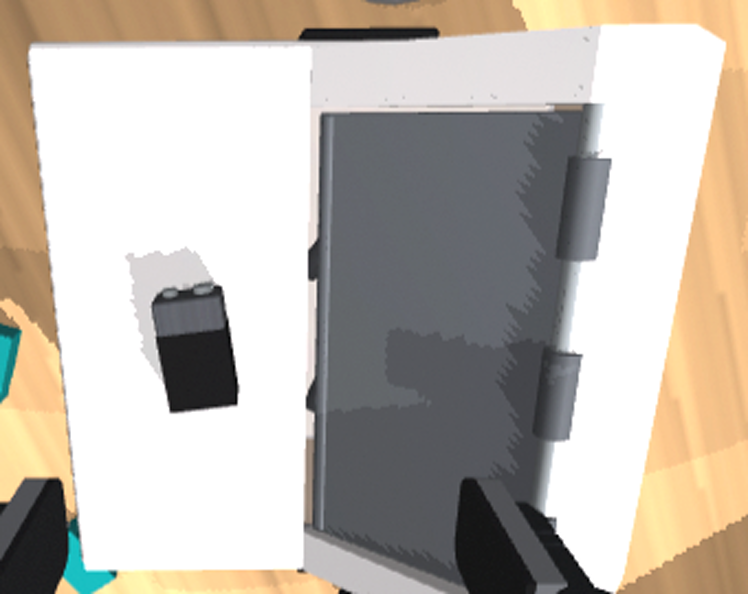

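Now lean the tool 15° (tips forward) so the knuckle clears the hood, and line up at hover.

servo_tool:
  increments:
    - {"dp": [0, 0, 0], "angular": [-8, 0, -1.1], "grip": 0}
    - {"dp": [0, 0, 0], "angular": [-7, 0, 0], "grip": 0}
    - {"dp": [0, 0, 0], "angular": [0, 0, 0], "grip": 0}

```text
time_s: 3.1
tool_pos: [0.5335, -0.0314, 0.2512]
tool_rot: [[0.352, 0.902, 0.25], [0.936, -0.339, -0.095], [-0.001, 0.268, -0.963]]
force: [0.8, -0.5, -0.3]
opening: 0.0853
```

```bash
cat >> m.py <<'E'
import scipy.spatial.transform as T
def goto(e,y,z,lean=15):
    s,p,R=st(); tgt=E+B@np.array([e,y,0]);tgt[2]=z
    c,n=np.cos(np.radians(lean)),np.sin(np.radians(lean))
    Rd=B@np.array([[0,c,n],[1,0,0],[0,n,-c]])
    print('dp tool',(R.T@(tgt-p)).round(4),'rot',T.Rotation.from_matrix(R.T@Rd).as_rotvec(degrees=True).round(2))
    print('box x in tool',(R.T@B[:,0]).round(3),'up in tool',R[2].round(3))
    return s,p,R
E
python3 -c "
from m import *
goto(-.0223,-.001,.18)"
```

```text
t 3.1 pos [ 0.5335 -0.0314  0.2512] edge-frame mm [-18.9  -0.5 121.2] F box [ 1.  -0.2 -0.3] open 85.3
tool in box [[0.009, 0.963, 0.268], [1.0, -0.009, -0.003], [-0.001, 0.268, -0.963]]
dp tool [-0.0005 -0.0223  0.0677] rot [ 0.54  0.17 -0.49]
box x in tool [0.009 0.963 0.268] up in tool [-0.001  0.268 -0.963]
```

servo_tool:
  increments:
    - {"dp": [-0.001, -0.012, 0.034], "angular": [0.5, 0, -0.4], "grip": 0}
    - {"dp": [0, -0.011, 0.034], "angular": [0, 0, 0], "grip": 0}
    - {"dp": [0, 0, 0], "angular": [0, 0, 0], "grip": 0}

```text
time_s: 3.48
tool_pos: [0.53, -0.034, 0.1807]
tool_rot: [[0.352, 0.904, 0.242], [0.936, -0.339, -0.093], [-0.002, 0.259, -0.966]]
force: [0.1, -0.5, 0.3]
opening: 0.0855
```

```bash
python3 -c "
from m import *
goto(-.0223,-.001,.14)
from workcell import imaging;import cv2
for n in('wrist','side'):cv2.imwrite(f'pics/{n}3.png',imaging.capture(n)['color'][:,:,::-1])
a=cv2.imread('pics/side3.png')[150:340,170:430]
cv2.imwrite('pics/side3c.png',cv2.resize(cv2.convertScaleAbs(a,alpha=1.8,beta=25),None,fx=3,fy=3,interpolation=cv2.INTER_CUBIC))"
```

```text
t 3.475 pos [ 0.53   -0.034   0.1807] edge-frame mm [-21.3  -4.1  50.7] F box [ 0.3 -0.4  0.3] open 85.5
tool in box [[0.009, 0.966, 0.259], [1.0, -0.008, -0.004], [-0.002, 0.259, -0.966]]
dp tool [ 0.0032 -0.0115  0.039 ] rot [-0.01  0.23 -0.44]
box x in tool [0.009 0.966 0.259] up in tool [-0.002  0.259 -0.966]
```

View pics/side3c.png

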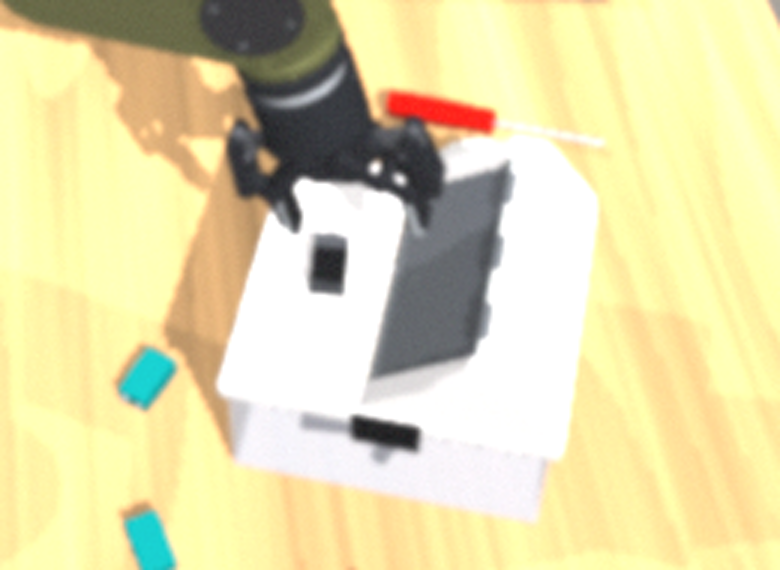

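View pics/wrist3.png

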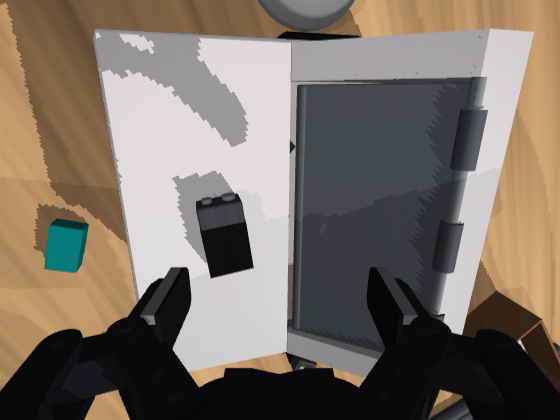

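servo_tool:
  increments:
    - {"dp": [0.003, -0.006, 0.02], "angular": [0, 0, -0.4], "grip": 0}
    - {"dp": [0, -0.006, 0.019], "angular": [0, 0, 0], "grip": 0}
    - {"dp": [0, 0, 0], "angular": [0, 0, 0], "grip": 0}

```text
time_s: 3.95
tool_pos: [0.5376, -0.0326, 0.1517]
tool_rot: [[0.347, 0.902, 0.259], [0.938, -0.333, -0.095], [0.0, 0.276, -0.961]]
force: [-0.3, -0.1, -0.4]
opening: 0.0857
```

```bash
cat > look.py <<'E'
import sys
from m import *
from workcell import imaging;import cv2
k=sys.argv[1]
goto(*[float(x) for x in sys.argv[2:5]])
im={}
for n in('wrist','side'):im[n]=imaging.capture(n)['color'][:,:,::-1]; cv2.imwrite(f'pics/{n}{k}.png',im[n])
a=cv2.resize(cv2.convertScaleAbs(im['side'][180:330,210:360],alpha=1.6,beta=20),(400,400),interpolation=cv2.INTER_CUBIC)
b=cv2.convertScaleAbs(im['wrist'][20:420,100:500],alpha=1.6,beta=20)
cv2.imwrite(f'pics/both{k}.png',np.hstack([a,b]))
E
python3 look.py 4 -.0223 -.001 .133
```

```text
t 3.95 pos [ 0.5376 -0.0326  0.1517] edge-frame mm [-14.6  -0.1  21.7] F box [-0.3 -0.2 -0.4] open 85.7
tool in box [[0.003, 0.961, 0.276], [1.0, -0.003, -0.001], [0.0, 0.276, -0.961]]
dp tool [-0.0009 -0.0125  0.0158] rot [ 1.02  0.03 -0.18]
box x in tool [0.003 0.961 0.276] up in tool [ 0.     0.276 -0.961]
```

View pics/both4.png

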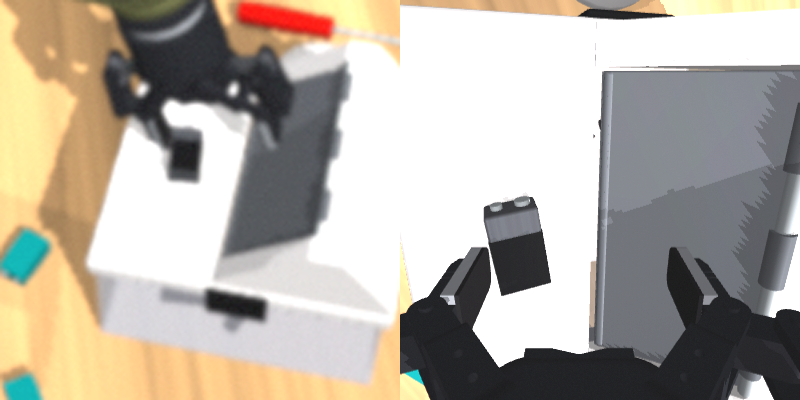

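The move drifted forward: the trailing tip is at e ≈ -59, just above battery height, with no contact force. I'll back off before descending.

servo_tool:
  increments:
    - {"dp": [-0.001, -0.011, -0.003], "angular": [0.5, 0, 0], "grip": 0}
    - {"dp": [0, 0, 0], "angular": [0, 0, 0], "grip": 0}

```text
time_s: 4.3
tool_pos: [0.5285, -0.0297, 0.1564]
tool_rot: [[0.347, 0.902, 0.258], [0.938, -0.334, -0.093], [0.002, 0.274, -0.962]]
force: [0.8, -0.1, 0.1]
opening: 0.0855
```

```bash
python3 look.py 5 -.0223 -.001 .133
```

```text
t 4.3 pos [ 0.5285 -0.0297  0.1564] edge-frame mm [-24.2  -0.6  26.4] F box [0.8 0.2 0.1] open 85.5
tool in box [[0.003, 0.962, 0.274], [1.0, -0.004, 0.001], [0.002, 0.274, -0.962]]
dp tool [-0.0005 -0.0046  0.023 ] rot [ 0.91 -0.06 -0.21]
box x in tool [0.003 0.962 0.274] up in tool [ 0.002  0.274 -0.962]
```

View pics/both5.png

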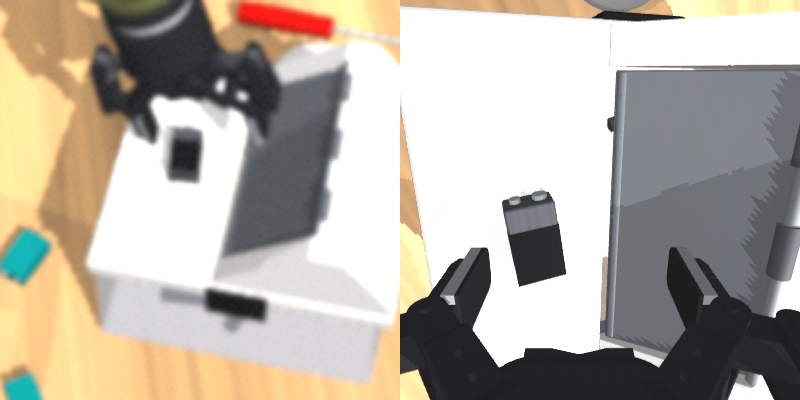

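servo_tool:
  increments:
    - {"dp": [0, -0.003, 0.008], "angular": [0.5, 0, 0], "grip": 0}
    - {"dp": [0, -0.002, 0.008], "angular": [0, 0, 0], "grip": 0}
    - {"dp": [0, 0, 0], "angular": [0, 0, 0], "grip": 0}

```text
time_s: 4.78
tool_pos: [0.5281, -0.0296, 0.138]
tool_rot: [[0.347, 0.904, 0.249], [0.938, -0.335, -0.09], [0.002, 0.265, -0.964]]
force: [-0.7, -0.2, -0.3]
opening: 0.0855
```

```bash
python3 look.py 6 -.0223 -.001 .133
```

```text
t 4.775 pos [ 0.5281 -0.0296  0.138 ] edge-frame mm [-24.6  -0.6   8. ] F box [-0.6 -0.5 -0.3] open 85.5
tool in box [[0.003, 0.964, 0.265], [1.0, -0.004, 0.001], [0.002, 0.265, -0.964]]
dp tool [-0.0004  0.0009  0.0054] rot [ 0.35 -0.06 -0.2 ]
box x in tool [0.003 0.964 0.265] up in tool [ 0.002  0.265 -0.964]
```

View pics/both6.png

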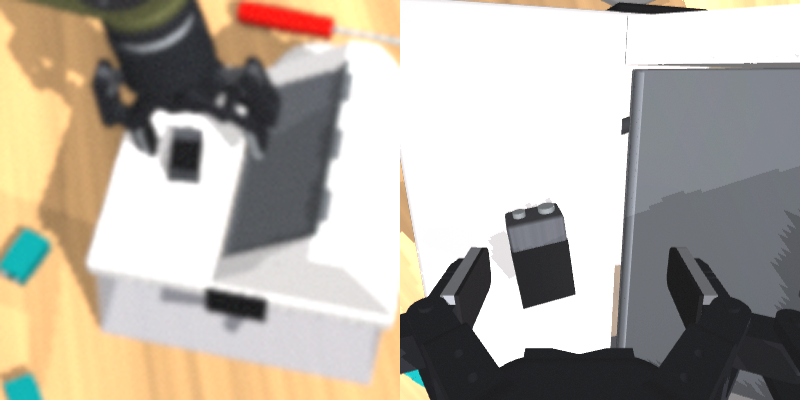

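servo_tool:
  increments:
    - {"dp": [0, -0.001, 0.003], "angular": [0, 0, 0], "grip": 0}
    - {"dp": [0, 0, 0], "angular": [0, 0, 0], "grip": 0}
    - {"dp": [0, 0.009, 0.0024], "angular": [0, 0, 0], "grip": 0}
    - {"dp": [0, 0, 0], "angular": [0, 0, 0], "grip": 0}

```text
time_s: 5.38
tool_pos: [0.5384, -0.0331, 0.1364]
tool_rot: [[0.347, 0.904, 0.252], [0.938, -0.335, -0.09], [0.003, 0.268, -0.964]]
force: [-0.2, -0.6, 0.6]
opening: 0.0852
```

```bash
python3 look.py 7 .0213 -.001 .133
```

```text
t 5.375 pos [ 0.5384 -0.0331  0.1364] edge-frame mm [-13.7  -0.3   6.4] F box [ 0.  -0.7  0.6] open 85.2
tool in box [[0.003, 0.964, 0.268], [1.0, -0.004, 0.002], [0.003, 0.268, -0.964]]
dp tool [-0.0006  0.0329  0.0126] rot [ 0.52 -0.09 -0.21]
box x in tool [0.003 0.964 0.268] up in tool [ 0.003  0.268 -0.964]
```

View pics/both7.png

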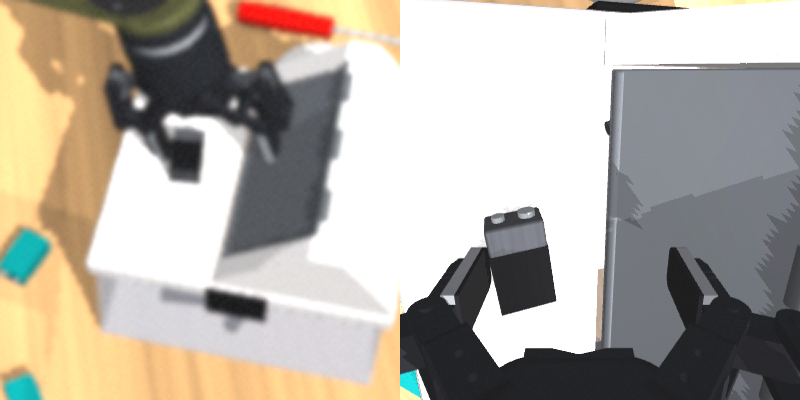

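servo_tool:
  increments:
    - {"dp": [0, 0.007, 0.004], "angular": [0.4, 0, 0], "grip": 0}
    - {"dp": [0, 0.007, 0.0035], "angular": [0, 0, 0], "grip": 0}
    - {"dp": [0, 0, 0], "angular": [0, 0, 0], "grip": 0}

```text
time_s: 5.85
tool_pos: [0.553, -0.0384, 0.1322]
tool_rot: [[0.346, 0.906, 0.243], [0.938, -0.335, -0.087], [0.002, 0.258, -0.966]]
force: [-1.2, 1.4, 1.1]
opening: 0.0853
```

```bash
python3 look.py 8 .0213 -.001 .133
```

```text
t 5.85 pos [ 0.553  -0.0384  0.1322] edge-frame mm [ 1.8 -0.3  2.2] F box [-1.6  0.9  1.1] open 85.3
tool in box [[0.003, 0.966, 0.258], [1.0, -0.003, 0.002], [0.002, 0.258, -0.966]]
dp tool [-0.0006  0.0191  0.0042] rot [-0.03 -0.09 -0.2 ]
box x in tool [0.003 0.966 0.258] up in tool [ 0.002  0.258 -0.966]
```

View pics/both8.png

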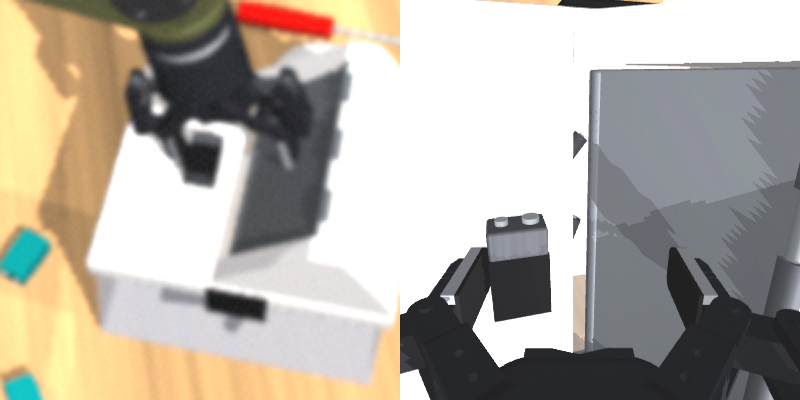

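servo_tool:
  increments:
    - {"dp": [0, 0.006, 0.0015], "angular": [0, 0, 0], "grip": 0}
    - {"dp": [0, 0.005, 0.0013], "angular": [0, 0, 0], "grip": 0}
    - {"dp": [0, 0, 0], "angular": [0, 0, 0], "grip": 0}

```text
time_s: 6.32
tool_pos: [0.5626, -0.042, 0.1314]
tool_rot: [[0.346, 0.907, 0.24], [0.938, -0.335, -0.087], [0.002, 0.255, -0.967]]
force: [-3.4, 1.2, 1.0]
opening: 0.0854
```

```bash
python3 look.py 9 .0213 -.001 .133
```

```text
t 6.325 pos [ 0.5626 -0.042   0.1314] edge-frame mm [12.1 -0.4  1.4] F box [-3.6 -0.   1. ] open 85.4
tool in box [[0.003, 0.967, 0.255], [1.0, -0.003, 0.001], [0.002, 0.255, -0.967]]
dp tool [-0.0006  0.0093  0.0008] rot [-0.22 -0.07 -0.18]
box x in tool [0.003 0.967 0.255] up in tool [ 0.002  0.255 -0.967]
```

View pics/both9.png

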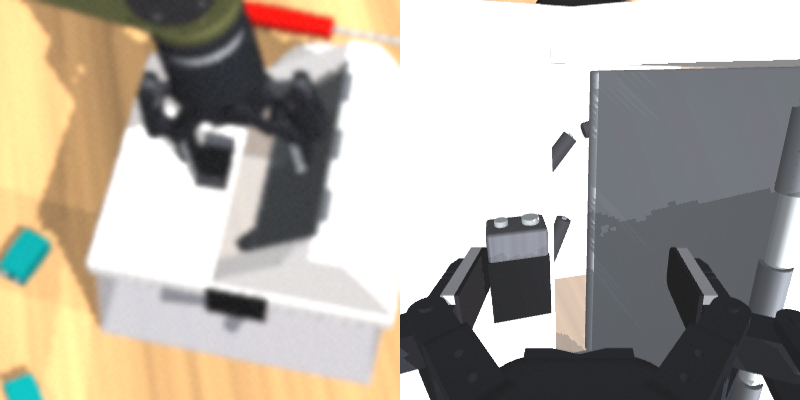

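```bash
cat > flap.py <<'E'
import sys
from m import *
H=np.array([[0.0001,-0.9471,-0.3211,0.0826],[1,0.0001,-0.0002,-0.0004],[0.0002,-0.3211,0.9471,-0.1427]])
s,p,R=st()
for th in np.arange(0,1.06,.1):
    a=np.radians(36)+th
    P=E+B@np.array([.079-.095*np.cos(a),.088,.056-.095*np.sin(a)])
    c=H[:,:3].T@(R.T@(P-p)-H[:,3]); print(round(th,2),(c[:2]/c[2]*311+[278.5,206.2]).round(0))
E
python3 flap.py
```

```text
t 6.425 pos [ 0.5625 -0.042   0.1315] edge-frame mm [11.9 -0.4  1.5] F box [-2.8  0.7  0.6] open 85.6
tool in box [[0.003, 0.967, 0.255], [1.0, -0.003, 0.001], [0.002, 0.255, -0.967]]
0.0 [256.  86.]
0.1 [266.  87.]
0.2 [276.  88.]
0.3 [287.  88.]
0.4 [299.  89.]
0.5 [311.  89.]
0.6 [324.  90.]
0.7 [336.  90.]
0.8 [350.  90.]
0.9 [364.  90.]
1.0 [378.  90.]
```

servo_tool:
  increments:
    - {"dp": [0, 0.004, 0.001], "angular": [0, 0, 0], "grip": 0}
    - {"dp": [0, 0.003, 0.001], "angular": [0, 0, 0], "grip": 0}
    - {"dp": [0, 0, 0], "angular": [0, 0, 0], "grip": 0}

```text
time_s: 6.8
tool_pos: [0.5681, -0.0442, 0.1299]
tool_rot: [[0.346, 0.908, 0.236], [0.938, -0.336, -0.086], [0.002, 0.251, -0.968]]
force: [-3.3, 1.6, 1.6]
opening: 0.0855
```

```bash
python3 look.py 10 .0213 -.001 .133; python3 flap.py
```

```text
t 6.8 pos [ 0.5681 -0.0442  0.1299] edge-frame mm [18.  -0.6 -0.1] F box [-3.6  0.4  1.6] open 85.5
tool in box [[0.003, 0.968, 0.251], [1.0, -0.003, 0.001], [0.002, 0.251, -0.968]]
dp tool [-0.0004  0.004  -0.0022] rot [-0.45 -0.04 -0.18]
box x in tool [0.003 0.968 0.251] up in tool [ 0.002  0.251 -0.968]
t 6.9 pos [ 0.568  -0.0441  0.13  ] edge-frame mm [17.9 -0.5 -0. ] F box [-4.2  0.2  0.6] open 85.9
tool in box [[0.003, 0.968, 0.251], [1.0, -0.003, 0.001], [0.001, 0.251, -0.968]]
0.0 [242.  86.]
0.1 [253.  87.]
0.2 [265.  87.]
0.3 [277.  88.]
0.4 [289.  89.]
0.5 [302.  89.]
0.6 [315.  89.]
0.7 [328.  90.]
0.8 [342.  90.]
0.9 [356.  90.]
1.0 [371.  90.]
```

View pics/both10.png

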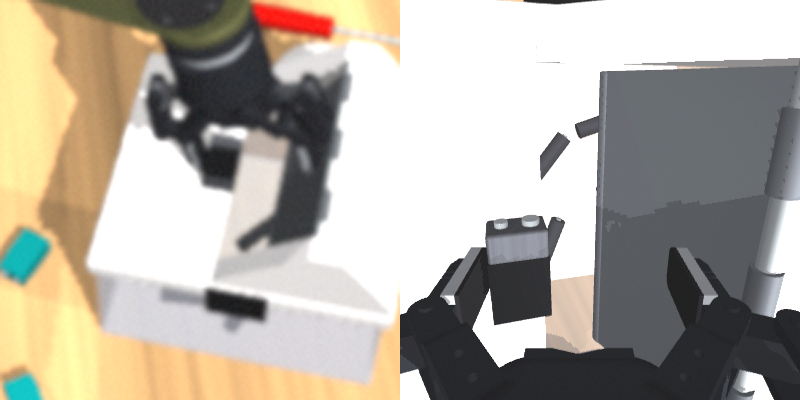

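servo_tool:
  increments:
    - {"dp": [0, 0.004, 0], "angular": [0, 0, 0], "grip": 0}
    - {"dp": [0, 0, 0], "angular": [0, 0, 0], "grip": 0}

```text
time_s: 7.15
tool_pos: [0.5708, -0.0453, 0.1302]
tool_rot: [[0.346, 0.909, 0.234], [0.938, -0.336, -0.085], [0.001, 0.249, -0.969]]
force: [-3.8, 1.1, 2.1]
opening: 0.0851
```

```bash
python3 look.py 11 .0213 -.001 .133; python3 flap.py
```

```text
t 7.15 pos [ 0.5708 -0.0453  0.1302] edge-frame mm [20.9 -0.7  0.2] F box [-3.9 -0.3  2.1] open 85.1
tool in box [[0.003, 0.969, 0.249], [1.0, -0.003, 0.0], [0.001, 0.249, -0.969]]
dp tool [-0.0003  0.0011 -0.0026] rot [-0.6  -0.02 -0.17]
box x in tool [0.003 0.969 0.249] up in tool [ 0.001  0.249 -0.969]
t 7.25 pos [ 0.5707 -0.0453  0.1303] edge-frame mm [20.8 -0.6  0.3] F box [-5.3 -1.2  1.2] open 85.7
tool in box [[0.003, 0.969, 0.249], [1.0, -0.003, 0.0], [0.001, 0.249, -0.969]]
0.0 [235.  85.]
0.1 [247.  86.]
0.2 [259.  87.]
0.3 [271.  88.]
0.4 [284.  88.]
0.5 [297.  89.]
0.6 [310.  89.]
0.7 [324.  89.]
0.8 [337.  90.]
0.9 [352.  90.]
1.0 [366.  90.]
```

View pics/both11.png

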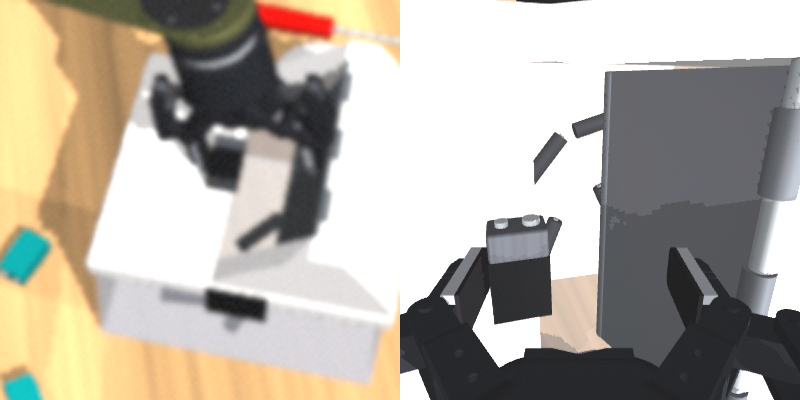

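Flap at ≈0.56 rad with the battery's front just over the edge, and forces below 6 N. Next I'll close the jaws gradually while moving forward by half the closure. That keeps the leading finger in place on the flap while the trailing finger pushes the battery.

servo_tool:
  increments:
    - {"dp": [0, 0.003, 0], "angular": [0, 0, 0], "grip": 0.06}
    - {"dp": [0, 0.003, 0], "angular": [0, 0, 0], "grip": 0.12}
    - {"dp": [0, 0.001, 0], "angular": [0, 0, 0], "grip": 0.12}
  newtons: 20

```text
time_s: 7.62
tool_pos: [0.5764, -0.0473, 0.132]
tool_rot: [[0.346, 0.909, 0.231], [0.938, -0.336, -0.084], [0.001, 0.246, -0.969]]
force: [-6.5, 2.1, 0.4]
opening: 0.075
```

```bash
python3 look.py 12 .0213 -.001 .133; python3 flap.py | tail -7
```

```text
t 7.625 pos [ 0.5764 -0.0473  0.132 ] edge-frame mm [26.9 -0.6  2. ] F box [-6.8 -0.3  0.4] open 75.0
tool in box [[0.003, 0.969, 0.246], [1.0, -0.003, 0.0], [0.001, 0.246, -0.969]]
dp tool [-0.0004 -0.0052 -0.0023] rot [-0.76 -0.02 -0.18]
box x in tool [0.003 0.969 0.246] up in tool [ 0.001  0.246 -0.969]
0.4 [271.  88.]
0.5 [285.  89.]
0.6 [299.  89.]
0.7 [313.  89.]
0.8 [327.  90.]
0.9 [341.  90.]
1.0 [356.  90.]
```

View pics/both12.png

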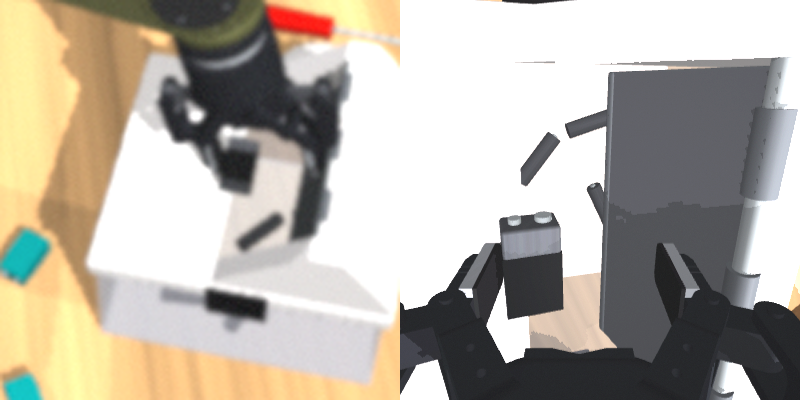

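servo_tool:
  increments:
    - {"dp": [0, 0.0025, 0.0005], "angular": [0, 0, 0], "grip": 0.18}
    - {"dp": [0, 0.0025, 0.0005], "angular": [0, 0, 0], "grip": 0.24}
    - {"dp": [0, 0, 0], "angular": [0, 0, 0], "grip": 0.24}

```text
time_s: 8.1
tool_pos: [0.5813, -0.049, 0.1334]
tool_rot: [[0.347, 0.909, 0.231], [0.938, -0.336, -0.084], [0.001, 0.245, -0.969]]
force: [-4.4, 2.0, 1.3]
opening: 0.0647
```

```bash
python3 look.py 13 .0213 -.001 .133; python3 flap.py | tail -7
```

```text
t 8.1 pos [ 0.5813 -0.049   0.1334] edge-frame mm [32.  -0.6  3.4] F box [-4.8  0.3  1.3] open 64.7
tool in box [[0.003, 0.969, 0.245], [1.0, -0.003, 0.0], [0.001, 0.245, -0.969]]
dp tool [-0.0005 -0.0105 -0.0022] rot [-0.8  -0.02 -0.19]
box x in tool [0.003 0.969 0.245] up in tool [ 0.001  0.245 -0.969]
0.4 [261.  89.]
0.5 [275.  89.]
0.6 [289.  89.]
0.7 [303.  90.]
0.8 [317.  90.]
0.9 [332.  90.]
1.0 [347.  90.]
```

View pics/both13.png

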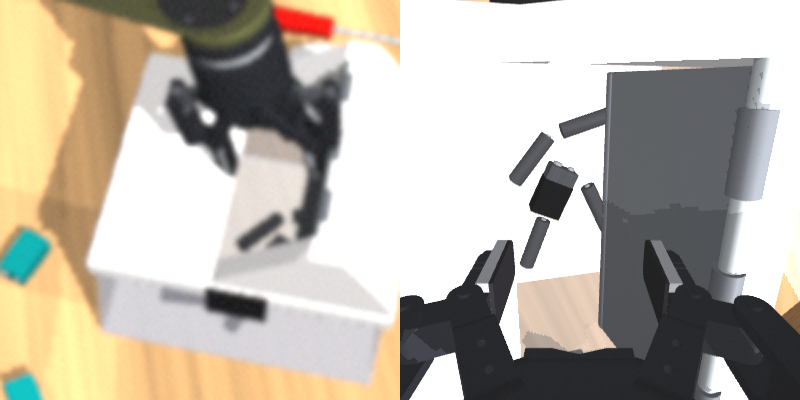

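The battery has dropped into the box and lies among the old cells at about (553,190) in the right-hand picture. Now I'll draw back.

servo_tool:
  increments:
    - {"dp": [0, -0.012, -0.008], "angular": [0, 0, 0], "grip": 0.24}
    - {"dp": [0, -0.015, -0.012], "angular": [0, 0, 0], "grip": 0.24}
    - {"dp": [0, -0.015, -0.02], "angular": [0, 0, 0], "grip": 0.24}
    - {"dp": [0, -0.015, -0.025], "angular": [0, 0, 0], "grip": 0.24}
    - {"dp": [0, -0.015, -0.03], "angular": [0, 0, 0], "grip": 0.24}
    - {"dp": [0, -0.015, -0.03], "angular": [0, 0, 0], "grip": 0.24}
    - {"dp": [0, -0.015, -0.02], "angular": [0, 0, 0], "grip": 0.24}
    - {"dp": [0, 0, 0], "angular": [0, 0, 0], "grip": 0.24}
    - {"dp": [0, 0, 0], "angular": [0, 0, 0], "grip": 0.24}
    - {"dp": [0, 0, 0], "angular": [0, 0, 0], "grip": 0.24}

```text
time_s: 9.45
tool_pos: [0.4552, -0.0027, 0.2598]
tool_rot: [[0.346, 0.901, 0.26], [0.938, -0.334, -0.091], [0.005, 0.275, -0.961]]
force: [0.2, -0.5, -0.2]
opening: 0.0648
```

```bash
python3 -c "
from m import *
st()
from workcell import imaging;import cv2
im=[imaging.capture(n)['color'][:,:,::-1] for n in('wrist','top','side')]
for n,i in zip('wts',im): cv2.imwrite(f'pics/end_{n}.png',i)
cv2.imwrite('pics/end.png',np.vstack([np.hstack([cv2.resize(i,(400,300)) for i in im[:2]]),np.hstack([cv2.resize(im[2],(400,300)),cv2.resize(cv2.imread('pics/top0.png'),(400,300))])]))"
```

```text
t 9.45 pos [ 0.4552 -0.0027  0.2598] edge-frame mm [-102.3   -0.4  129.8] F box [ 0.4 -0.3 -0.2] open 64.8
tool in box [[0.003, 0.961, 0.275], [1.0, -0.004, 0.004], [0.005, 0.275, -0.961]]
```

View pics/end.png

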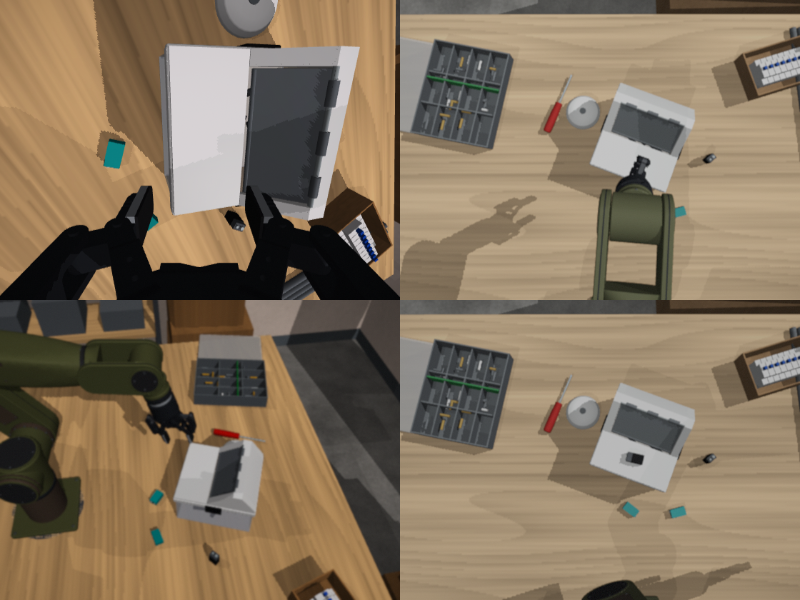

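The flap is shut, the ledge is empty, and the spare, alarm and screwdriver are where they started. The arm is clear and still with zero force, so I'm handing in.

```bash
python3 -c "
from workcell import order
print(order.close_job())"
```

```text
the job is handed in; nothing more can be done
None
```

The spent battery is in the box and the flap is shut again. I pressed the flap open to about 0.55–0.7 rad with the leading fingertip and held it there. The other finger slid the battery along the ledge until it dropped in, and then I drew the arm back. The clock stood at about 9.6 s when I handed in.

- **Final pictures:** the ledge was empty, the flap was shut, and the spare, alarm and screwdriver were in their starting places. The arm was clear of everything, with no contact force.
- **Forces:** the wrist readings I took stayed at or below about 7 N. They were taken at the end of each move, so a brief peak within a move would not show.
- **Order:** the trailing finger began sliding the battery along the ledge while the flap was still opening. The flap was at about 0.49 rad as the battery's front reached the edge, about 0.56 rad with it just past, and about 0.7 rad when it dropped.
- **Where it disagreed:** one descent drifted about 7 mm forward, which put the trailing tip just above the battery. I backed off before going down, and saw no contact or force. The box angle from the wrist camera also differed from the fixed cameras by about 1°, which did not affect the job.

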